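# Lift a wet painted tile from its jig with a spatula

## Task

The freshly painted tile sits sunk in the pocket of the green jig: press the jig's red ejector lever all the way down so that the tile rises, slide the steel spatula under it, lift it and carry it level to the drying rack. Set it down gently, squarely and centred on the rack's two rails, draw the spatula out, and put the spatula back standing on its blade in the middle of the blue mat. The paint is wet, so the gripper must never touch the tile; do not drop or tip the tile, and leave the jar, cup and bowl where they are.

Things in the scene. Friction and masses are not known exactly. Their poses are not given: they have to be found in the camera images.
- jig: Green tile jig, fixed: base 136 (x) x 128 (y) x 10 mm. Origin: centre of its underside, on the table below the pocket's centre; z up; its open front faces its own -x. Walls left, right and back reach 18 mm above the table, the front lip only 13 mm. The lever lies along the +y side, its bracket (steel cheeks 44 mm high) reaching to y = 107 mm.
- pocket (a point): Centre of the pocket's floor, 10 mm above the table. Pocket 104 x 104 mm. Two brass bars along x (90 x 10 mm, at y = -41 and +41 mm, 72 mm clear between them) rise from the floor when the lever goes down. Fully down, the tile's underside stands 26 mm above the table: 13 mm clear above the front lip for a blade from the front.
- eject_lever (a joint): Ejector lever of the jig, angle in rad: 0 = up with the tile seated, 0.32 = fully down at its stop with the tile raised 16 mm. The rise is in proportion to the angle. Its pivot has friction: about 5 N at the pad moves it, and it stays where it is left.
- lever_pad (a point): Centre of the top of the red pressing pad (28 x 26 mm) at the lever's free end, 55 to 60 mm to the jig's -x side and 86 mm to its +y side from the jig's origin. About 55 mm above the table when up, about 27 mm when fully down; it moves almost straight down.
- tile: Square white ceramic tile with a blue flower and border, 100 x 100 x 8 mm, about 0.16 kg. Origin: centre of its underside; z up out of the painted face, x and y along its sides. At the start it lies flat on the pocket floor, in line with the jig. Wet paint: not to be touched by the gripper.
- spatula: Broad spatula, 0.24 kg, standing flat on its blade on the blue mat: steel blade 200 x 50 x 3 mm, wooden grip bar parallel above its rear half. Origin: on the blade's underside below the grip's middle; x to the blade's tip, z up. Grip bar 80 mm long (x -40 to +40), 20 mm wide (y), 26 mm tall, centre 55 mm above the blade's underside, on posts at x = -32 and +32 mm.
- blade_mid (a point): Middle of the spatula's blade, on its underside, 50 mm ahead of the spatula's origin. From that origin the blade reaches from x = -50 to +150 mm; the free part, x = +45 to +150, goes under the tile (tile's centre at about x = +105).
- rack: Drying rack, fixed: plywood base 130 x 130 x 6 mm, two aluminium rails along x, 110 mm long, 12 mm wide, centred at y = -42 and +42 mm, tops 30 mm above the table; the 72 mm between them is open at both ends, so a blade can be lowered between and drawn out to the front (-x). Origin: centre of its underside, on the table; the tile's centre belongs above it.
- mat: Blue rubber mat fixed on the table, 240 (x) x 90 (y) x 4 mm, the spatula's place. Origin: centre of its underside, on the table.
- jar: Pink paint jar with a black lid, 64 mm wide, 95 mm high, loose; leave it alone. Origin: centre of its underside.
- cup: White cup, 76 mm wide, 80 mm high, loose; leave it alone. Origin: centre of its underside.
- bowl: Blue bowl, 100 mm wide, 45 mm high, loose; leave it alone. Origin: centre of its underside.
Not all that is in view belongs to the job. Several things have the shape of the rack; the one meant has the colours described above. What is shaped like the spatula but purple is not meant.

How it is judged (in metres and radians):
On the way, in this order (a step that is already met when the one before it is completed fails the run):
1. the lever is pressed down and the tile stands raised in the jig (value of joint eject_lever above 0.28 rad and z of tile in the frame of jig above 0.022 m), for 0.2 s.
2. the tile is carried on the spatula, clear of the jig (z of tile in the frame of jig above 0.04 m and contact force between spatula and tile above 0.4 N and contact force between tile and jig below 0.1 N), for 0.3 s.
3. the tile lies centred and square on the two rails of the rack, off the spatula (horizontal distance between tile and rack below 0.018 m and (angle between the x axis of tile and the x axis of rack, either way round below 0.17 rad or angle between the x axis of tile and the y axis of rack, either way round below 0.17 rad) and z of tile in the frame of rack between 0.027 and 0.034 m and angle between tile's own z axis and vertical below 0.06 rad and contact force between tile and rack above 0.5 N and contact force between spatula and tile below 0.1 N), for 0.3 s.
At the end, for the whole second after the job is handed in: The tile lies flat and still on both rails of the rack, painted face up, its centre within 18 mm of the rack's and its sides within 10 degrees of the rack's, not touched by the spatula; the spatula stands at rest on its blade on the blue mat, the middle of the blade within 40 mm of the mat's centre (all of step 3 and linear speed of each of tile, spatula below 0.01 m/s and horizontal distance between blade_mid and mat below 0.04 m and z of blade_mid in the frame of mat below 0.008 m and angle between spatula's own z axis and vertical below 0.08 rad and contact force between spatula and mat above 0.5 N).
It fails at once if the gripper or arm touches the wet tile (contact force between any of the fingers, the arm and tile above 0.3 N).
It fails at once if the tile is tipped by more than about 17 degrees (angle between tile's own z axis and vertical above 0.3 rad).
It fails at once if the tile falls to the table (height (world z) of tile below 0.006 m).
It fails at once if the tile is dropped or banged onto the rack (over 20 N) (contact force between tile and rack above 20 N).
It fails at once if the jar, cup or bowl is pushed more than 20 mm or tipped over (distance of any of jar, cup, bowl from where it was at the start of the episode above 0.02 m or angle between any of jar, cup, bowl's own z axis and vertical above 0.4 rad).
It also fails if it takes over 67 s, if anything falls off the work surface, if the arm or the gripper's body presses on something with over 40 N, if the wrist force passes 120 N, or if a joint passes its speed limit or range.

## Robot

A 6-joint arm with a two-finger parallel gripper is mounted at the origin on the work surface. World frame = base frame: x ahead of the robot, y to its left, z up, the work surface at z = 0. Lengths are in mm, angles in rad, forces in N, time in s.
With the tool pointing down it reaches from about 350 to 975 mm from the base axis. Payload 7.1 kg.
Tool frame: the origin (TCP) lies at the centre of the arm's flange, where the gripper is bolted on; the fingertips stand 182 mm ahead of it and the grasp point (between the pads) lies 163 mm ahead of it; z points along the fingers, y is the line along which they close (so a half turn about z gives the same grasp; the last joint's range is limited). The gripper opens to 88 mm and grips with 3 to 60 N. Pads are 20 mm wide; open, the fingers measure 115 mm over their backs; the gripper's body (75 mm by 178 mm) begins 61 mm behind the grasp point.
Start: joints at [-1.203, 0.423, 1.63, -0, 1.089, -0.019], TCP at [235.783, -578.803, 404.675] pointing down, gripper open.
Joint ranges: [-3, 3], [-0.9, 2.11], [0.09, 2.58], [-1.31, 4.45], [0.11, 2.69], [-2.54, 2.54]. Speed limits (rad/s): [2.39, 2.39, 3.01, 3.14, 3.14, 3.14].

## Interface

Orientations are given as a rotation vector (axis times angle).
In Python, from workcell import readout, get_image, ctrl gives the robot as it stands.
- The arm moves only by the tool step_arm, never from a script. Its argument "targets" is a list that holds one entry, the list of rows, each a list of 7 numbers: the shift along the world's x, y, z as a fraction of full scale, then the turn, a rotation vector about the world's x, y, z as a fraction of full scale, then the opening, from 0 (shut) to 1 (fully open). In form: [[[dx, dy, dz, wx, wy, wz, claw], ...]]. A call has exactly 5 rows; each row shifts and turns the commanded pose from where the row before left it; what a row does not reach is not made up. Full scale, the value 1, is 0.05 m for a shift and 4 degrees for a turn. A row lasts 1/8 s, in which the tool goes at most 62.5 mm and 10.7 degrees, less where a joint would pass 70% of its speed; a pose out of reach is approached as far as the arm can. A call with a number of a shift or a turn outside -1 to 1 is refused whole. A call with a gripper value outside its range is refused whole. The fingers move at their own pace and stop on an object; the grip force is fixed at half the most. Time passes only in rows, so rows that do not move let the fingers close, or fill a call up. It gives the time, the measured TCP pose, the force, the opening and the grip force at its end, in the units of the state.
- readout.get_obs(): the state, without advancing time (a new reading comes with each control period).
- get_image(name): name is "side" or "top" or "wrist"; returns a dict with "pixels" (420x560x3 uint8, red, green, blue), "intrinsics" (3x3 intrinsics, pixels), "extrinsics" (4x4, takes a point from world to camera coordinates). Camera axes: x right, y down, z forward; pixel columns grow to the right and rows downward; lengths in mm; the calibration is good to about 2 mm. A picture is of the moment at which its call begins. There is no depth.
- ctrl.close_job(): hands the job in; it is judged then, once.
The state is a dict: "t": time; "qpos": joint angles; "qvel": joint speeds; "joint_torque": joint torques, N m; "ee_pos": TCP position; "orientation": TCP orientation; "ft_force": force on the tool from outside, world axes, zero at the start; "moment": the same for the moment, N m; "width": finger opening in mm; "grasp_force": force on a finger pad.
Only numpy, scipy, OpenCV 4.12 (cv2) and the standard library are available. Lean on these libraries where they do the work, as an engineer would, in place of code of your own. Each camera call takes 0.05 s, during which the arm holds its last target. There are 200 camera calls.

## Working session

There is one attempt and no reset: what is moved stays moved. The work goes in short steps, Python scripts to look and compute and a tool call to move; the robot and the scene stay as the last step left them, time stands still between calls to the robot, and variables do not carry over. Pictures are saved under pics/ and viewed, at most 10 in all, crops included, and the job is handed in when it is done.

Besides the shell and the picture viewer there is one more tool, called by a JSON object that holds its "name" and its "arguments". step_arm: Moves the arm, as the interface text tells. Shift numbers are shares of 0.05 m and turn numbers shares of 4 degrees, none past 1 either way. Its arguments: {"type":"object","properties":{"targets":{"type":"array"}},"required":["targets"]}

```bash
ls; mkdir -p pics
cat > h.py <<'E'
import numpy as np, cv2
from workcell import readout, get_image, ctrl
def snap(n,f):
    d=get_image(n); cv2.imwrite(f'pics/{f}.png',cv2.cvtColor(d['pixels'],cv2.COLOR_RGB2BGR)); np.savez(f'pics/{f}.npz',**d); return d
def ray(f,u,v,z):
    d=np.load(f'pics/{f}.npz');E=d['extrinsics'];R,t=E[:3,:3],E[:3,3]
    c=-R.T@t; r=R.T@np.linalg.inv(d['intrinsics'])@[u,v,1]
    return (c+r*(z-c[2])/r[2]).round(1)
E
python3 - <<'E'
from h import *
for n in('top','side'):
    d=snap(n,n+'0')
a=cv2.imread('pics/top0.png'); print(d['intrinsics'],d['extrinsics'])
print(readout.get_obs())
E
```

```text
pics
[[438.70818567   0.         280.45039336]
 [  0.         438.70818567 211.09063918]
 [  0.           0.           1.        ]] [[-7.81746681e-01 -6.23482312e-01  1.19135860e-02  4.05294472e+02]
 [-4.21533114e-01  5.14263163e-01 -7.46889037e-01  2.56223901e+02]
 [ 4.59545385e-01 -5.88899996e-01 -6.64841961e-01  1.03225015e+03]
 [ 0.00000000e+00  0.00000000e+00  0.00000000e+00  1.00000000e+00]]
{'t': 0.1, 'qpos': array([-1.20298496e+00,  4.23720208e-01,  1.63057733e+00, -3.71035282e-05,
        1.08858003e+00, -1.90012499e-02]), 'qvel': array([ 0.00099685, -0.00186066, -0.0025337 ,  0.00219369, -0.00072138,
        0.00131242]), 'joint_torque': array([ 9.24765009e-04, -5.45618033e+01, -2.74325895e+01,  6.45901286e-02,
        1.88432011e-02, -1.98215588e-05]), 'ee_pos': array([ 235.70664871, -578.59007055,  404.02111927]), 'orientation': array([-3.08177692e+00, -6.03607331e-01,  4.00901027e-04]), 'ft_force': array([-0.05628371,  0.11238435, -0.92346228]), 'moment': array([-5.87901393e-02,  4.74351159e-04,  5.26471967e-05]), 'grasp_force': 0.0, 'width': 87.83935248781498}
```

View pics/top0.png

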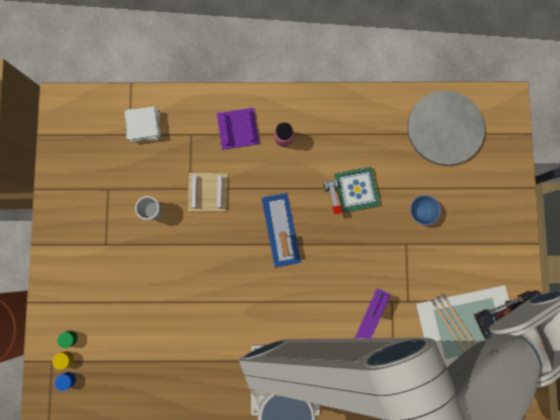

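View pics/side0.png

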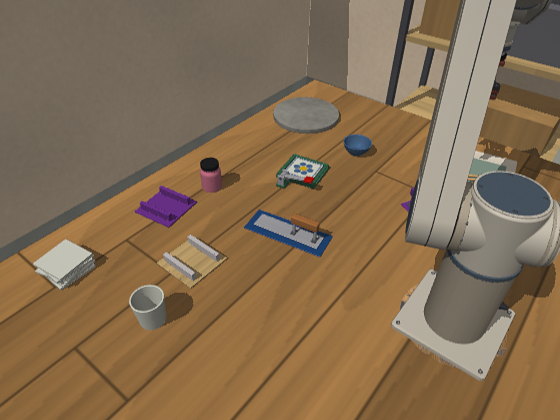

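The top view shows two things shaped like the rack: plywood base with aluminium rails at (208,192) and purple at (239,129). The first fits the description. The spatula with a wooden grip is on the blue mat at (282,230); the purple one at (372,315) isn't meant. The jig is at (357,189), with its red pad at (337,210). I'll confirm this in one enlarged crop.

Run:
```python
from h import *
a=cv2.imread('pics/top0.png')[120:270,185:385]
cv2.imwrite('pics/c0.png',cv2.resize(a,None,fx=4,fy=4,interpolation=cv2.INTER_CUBIC))
```

```text
(no output)
```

View pics/c0.png

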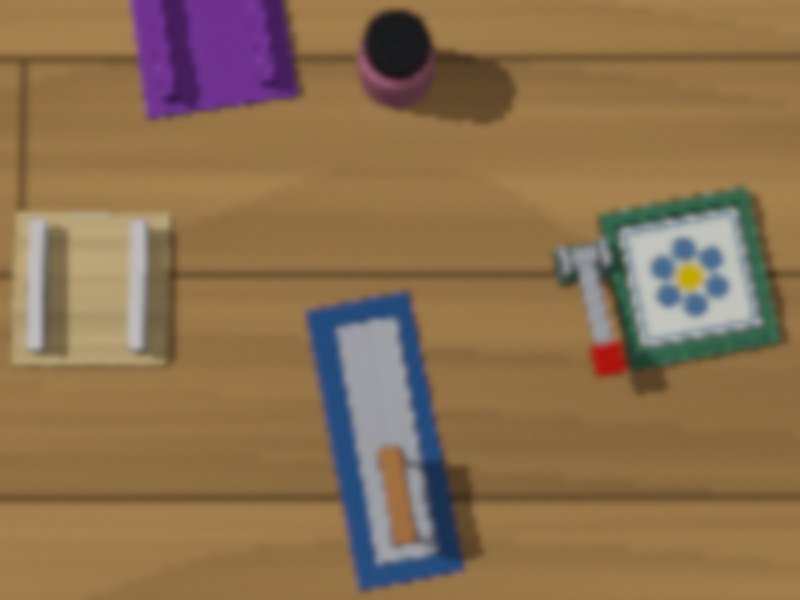

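```bash
cat > m.py <<'E'
from h import *
P=dict(tile=(18,[(620,235),(738,208),(764,325),(643,347)]),jig=(18,[(600,215),(745,188),(783,340),(632,370)]),
rack=(6,[(15,212),(171,213),(169,364),(12,364)]),rails=(30,[(27,220),(148,220),(146,351),(25,351)]),mat=(4,[(306,312),(409,293),(463,570),(361,589)]),
blade=(7,[(335,325),(398,317),(437,557),(377,566)]),grip=(72,[(378,448),(402,446),(416,543),(393,546)]),pad=(55,[(592,346),(622,343),(628,372),(597,376)]),jar=(95,[(397,45)]*4))
for k,(z,p) in P.items():
    q=np.array([ray('top0',185+(c+.5)/4-.5,120+(r+.5)/4-.5,z)[:2] for c,r in p])
    e=(q[0]+q[1]-q[2]-q[3])/2; e2=(q[1]+q[2]-q[0]-q[3])/2
    print(k,q.mean(0).round(1),'len',np.linalg.norm(e).round(),np.linalg.norm(e2).round(),'ang',np.degrees(np.arctan2(e[1],e[0])).round(1),np.degrees(np.arctan2(e2[1],e2[0])).round(1))
for n,u,v,z in(('cup',148,208,80),('bowl',426,211,45),('purple',239,129,15)): print(n,ray('top0',u,v,z))
E
python3 m.py
```

```text
tile [ 616.9 -241. ] len 99.0 102.0 ang 10.8 -78.4
jig [ 617.4 -240. ] len 133.0 126.0 ang 11.6 -79.1
rack [611.7 261.6] len 129.0 132.0 ang 0.0 -90.3
rails [610.  262.1] len 110.0 100.0 ang 0.1 -90.1
mat [483.3  15.3] len 236.0 87.0 ang 11.0 -79.5
blade [482.6  13.6] len 204.0 52.0 ang 9.4 -82.2
grip [433.3   5.2] len 78.0 19.0 ang 8.3 -83.9
pad [ 544.4 -167.4] len 24.0 25.0 ang 9.7 -83.3
jar [794.6   4.8] len 0.0 0.0 ang 0.0 0.0
cup [546.8 439.   80. ]
bowl [ 540.1 -458.5   45. ]
purple [825.6 156.8  15. ]
```

Everything agrees. The jig is at (617,-240.5) with yaw 11°, its pad at (545,-167). The rack is at (611,262) with yaw 0°. The spatula origin is at (433,5.5) with yaw about 9.2°, and the mat is at (483,15). I'll go to the lever pad first with the gripper shut.

{"name": "step_arm", "arguments": {"targets": [[[0.62,0.82,0,0,0,-1,0],[0.62,0.82,0,0,0,-1,0],[0.62,0.82,0,0,0,-1,0],[0.62,0.82,0,0,0,0,0],[0.62,0.82,0,0,0,0,0]]]}}

```text
t: 0.72
ee_pos: [391.5, -372.3, 404.5]
orientation: [-3.129, -0.278, 0.0]
ft_force: [0.3, -0.2, 0.4]
width: 41.3
grasp_force: 0.0
```

{"name": "step_arm", "arguments": {"targets": [[[0.62,0.82,0,0,0,0,0],[0.62,0.82,-0.4,0,0,0,0],[0.62,0.82,-0.8,0,0,0,0],[0.62,0.82,-0.8,0,0,0,0],[0.6,0.8,-0.4,0,0,0,0]]]}}

```text
t: 1.35
ee_pos: [542.4, -171.5, 285.7]
orientation: [-3.128, -0.278, 0.004]
ft_force: [-0.5, -0.9, -0.3]
width: 0.8
grasp_force: 0.0
```

```bash
cat > s.py <<'E'
from h import *
from scipy.spatial.transform import Rotation as R
o=readout.get_obs();M=R.from_rotvec(o['orientation']).as_matrix()
print(round(o['t'],2),o['ee_pos'].round(1),'yaw x',np.degrees(np.arctan2(M[1,0],M[0,0])).round(2),'z',M[:,2].round(4),o['ft_force'].round(1),o['width'].round(1),round(o['grasp_force'],1))
E
python3 s.py
```

```text
Traceback (most recent call last):
  File "s.py", line 4, in <module>
    print(round(o['t'],2),o['ee_pos'].round(1),'yaw x',np.degrees(np.arctan2(M[1,0],M[0,0])).round(2),'z',M[:,2].round(4),o['ft_force'].round(1),o['width'].round(1),round(o['grasp_force'],1))
                                                                                                                                                 ^^^^^^^^^^^^^^^^
AttributeError: 'float' object has no attribute 'round'
```

{"name": "step_arm", "arguments": {"targets": [[[0,0.04,-0.5,0,0,0,0],[0,0,-0.3,0,0,0,0],[0,0,-0.3,0,0,0,0],[0,0,-0.25,0,0,0,0],[0,0,-0.15,0,0,0,0]]]}}

```text
t: 1.98
ee_pos: [541.6, -171.7, 212.5]
orientation: [-3.129, -0.277, 0.002]
ft_force: [-4.3, 0.3, 4.9]
width: 0.3
grasp_force: 2.8
```

{"name": "step_arm", "arguments": {"targets": [[[0,0,-0.04,0,0,0,0],[0,0,-0.02,0,0,0,0],[0,0,0,0,0,0,0],[0,0,0,0,0,0,0],[0,0,0,0,0,0,0]]]}}

```text
t: 2.6
ee_pos: [542.5, -171.2, 210.2]
orientation: [3.129, 0.278, 0.001]
ft_force: [-2.8, -1.5, 3.8]
width: 0.4
grasp_force: 2.0
```

```bash
sed -i "s/o\['width'\].round(1)/round(o['width'],1)/" s.py; python3 s.py
```

```text
2.6 [ 542.5 -171.2  210.2] yaw x 10.17 z [ 9.e-04 -3.e-04 -1.e+00] [-2.8 -1.5  3.8] 0.4 2.0
```

{"name": "step_arm", "arguments": {"targets": [[[0,0,-0.03,0,0,0,0],[0,0,-0.03,0,0,0,0],[0,0,-0.03,0,0,0,0],[0,0,0,0,0,0,0],[0,0,0,0,0,0,0]]]}}

```text
t: 3.22
ee_pos: [542.6, -171.3, 208.8]
orientation: [3.128, 0.278, 0.002]
ft_force: [-12.4, 0.8, 38.4]
width: 0.5
grasp_force: 19.7
```

{"name": "step_arm", "arguments": {"targets": [[[0,0,0.6,0,0,0,0],[0,0.2,0.8,0,0,0,0],[-0.5,0.8,0.4,0,0,0,1],[-0.6,0.9,0.1,0,0,0,1],[-0.6,0.9,0,0,0,-0.2,1]]]}}

```text
t: 3.85
ee_pos: [457.1, -29.9, 301.2]
orientation: [3.131, 0.255, 0.005]
ft_force: [0.3, 0.9, 0.3]
width: 26.6
grasp_force: 0.0
```

{"name": "step_arm", "arguments": {"targets": [[[-0.4,0.6,0,0,0,0,1],[0,0,0,0,0,0,1],[0,0,0,0,0,0,1],[0,0,0,0,0,0,1],[0,0,0,0,0,0,1]]]}}

```text
t: 4.47
ee_pos: [437.8, -1.8, 300.3]
orientation: [3.131, 0.254, 0.001]
ft_force: [0.9, 0.9, -1.0]
width: 76.8
grasp_force: 0.0
```

```bash
python3 s.py
python3 - <<'E'
from h import *
snap('top','top1');snap('wrist','w1')
t=cv2.imread('pics/top1.png')[150:250,250:390];w=cv2.imread('pics/w1.png')
t=cv2.resize(t,(560,400),interpolation=cv2.INTER_CUBIC); w=cv2.resize(w,(240,180))
o=np.zeros((600,800,3),np.uint8);o[:400,:560]=t;o[400:580,560:]=w
s=cv2.imread('pics/top1.png');cv2.imwrite('pics/v1.png',o)
E
```

```text
4.47 [437.8  -1.8 300.3] yaw x 9.29 z [ 3.e-04  0.e+00 -1.e+00] [ 0.9  0.9 -1. ] 76.8 0.0
```

View pics/v1.png

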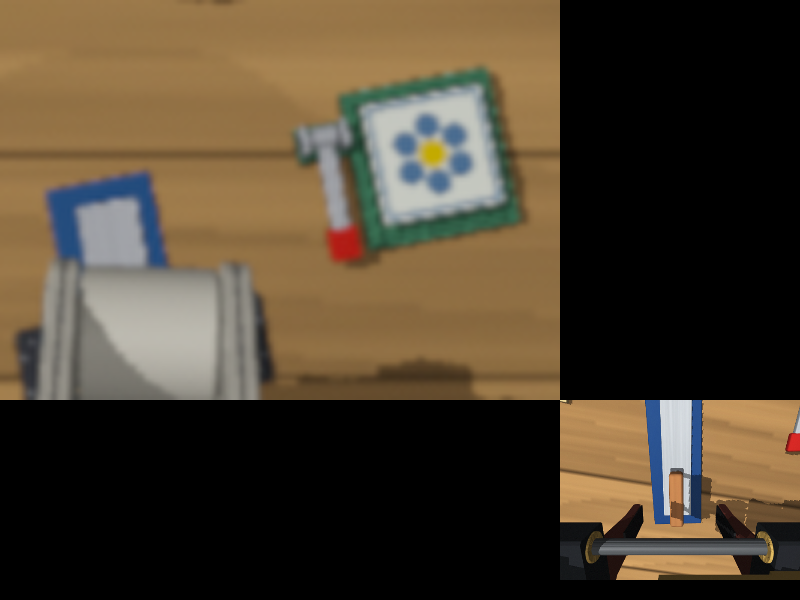

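The tile stands raised in the jig, and the wrist view shows the grip bar between the open fingers. I'll fix the grip position from the wrist camera.

Run:
```python
from h import *
d=np.load('pics/w1.npz')['pixels']
h=cv2.cvtColor(d,cv2.COLOR_RGB2HSV).astype(int)
m=((h[...,1]>130)&(h[...,0]<20)&(h[...,2]>150)).astype(np.uint8)
m[:, :180]=0;m[:,360:]=0
n,l,st,c=cv2.connectedComponentsWithStats(m);k=1+st[1:,4].argmax();print(st[k])
ys,xs=np.where(l==k)
for v in range(ys.min(),ys.max()+1,12):
    r=xs[ys==v]; print(v,r.min(),r.max(),ray('w1',r.min(),v,72)[:2],ray('w1',r.max(),v,72)[:2])
```

```text
[  180   173   180   149 11142]
173 270 271 [472.7   9.2] [472.8   8.7]
185 255 283 [464.4  16.7] [467.    0.7]
197 180 283 [450.3  58.7] [ 4.6e+02 -4.0e-01]
209 180 283 [443.   58.1] [452.8  -1.6]
221 180 283 [435.7  57.4] [445.5  -2.9]
233 180 283 [428.2  56.7] [438.1  -4.1]
245 188 258 [421.3  51.2] [428.1   9.5]
257 194 259 [414.1  46.9] [420.5   7.8]
269 194 359 [406.2  46.1] [422.6 -54.1]
281 195 359 [398.2  44.6] [414.7 -55.8]
293 191 359 [389.6  46.2] [406.6 -57.6]
305 185 359 [380.6  49.2] [398.4 -59.5]
317 180 359 [371.6  51.5] [390.  -61.3]
```

{"name": "step_arm", "arguments": {"targets": [[[-0.09,0.14,0,0,0,0,1],[0,0,-0.4,0,0,0,1],[0,0,-0.5,0,0,0,1],[0,0,-0.5,0,0,0,1],[0,0,-0.16,0,0,0,1]]]}}

```text
t: 5.2
ee_pos: [432.1, 6.1, 221.4]
orientation: [-3.131, -0.257, 0.004]
ft_force: [-0.7, -0.9, 0.2]
width: 87.9
grasp_force: 0.0
```

{"name": "step_arm", "arguments": {"targets": [[[0,0,0,0,0,0,1],[0,0,0,0,0,0,0],[0,0,0,0,0,0,0],[0,0,0,0,0,0,0],[0,0,0,0,0,0,0]]]}}

```text
t: 5.82
ee_pos: [432.8, 5.9, 222.7]
orientation: [3.131, 0.256, 0.001]
ft_force: [-1.1, -0.6, 0.9]
width: 51.6
grasp_force: 0.0
```

{"name": "step_arm", "arguments": {"targets": [[[0,0,0,0,0,0,0],[0,0,0,0,0,0,0],[0,0,0,0,0,0,0],[0,0,0,0,0,0,0],[0,0,0,0,0,0,0]]]}}

```text
t: 6.45
ee_pos: [432.8, 5.9, 222.4]
orientation: [3.131, 0.256, -0.0]
ft_force: [0.3, -1.2, 0.4]
width: 19.9
grasp_force: 29.9
```

```bash
python3 s.py
```

```text
6.45 [432.8   5.9 222.4] yaw x 9.36 z [-1.e-04 -0.e+00 -1.e+00] [ 0.3 -1.2  0.4] 19.9 29.9
```

Gripped cleanly (20 mm, 30 N). Next I'll lift the spatula and carry it to a point in front of the jig.

{"name": "step_arm", "arguments": {"targets": [[[0,0,0.3,0,0,0,0],[0,0,0.6,0,0,0,0],[0,-0.3,0.6,0,0,0,0],[-0.1,-0.7,0.3,0,0,0.2,0],[-0.1,-0.9,0,0,0,0.26,0]]]}}

```text
t: 7.08
ee_pos: [422.9, -89.7, 314.5]
orientation: [3.125, 0.31, 0.005]
ft_force: [0.8, -0.7, -2.5]
width: 19.9
grasp_force: 29.9
```

{"name": "step_arm", "arguments": {"targets": [[[-0.2,-0.9,0,0,0,0,0],[-0.2,-0.9,0,0,0,0,0],[-0.1,-0.9,0,0,0,0,0],[0,-0.8,0,0,0,0,0],[0,-0.4,0,0,0,0,0]]]}}

```text
t: 7.7
ee_pos: [397.5, -285.8, 313.2]
orientation: [3.126, 0.304, 0.001]
ft_force: [1.3, 0.7, -2.8]
width: 20.0
grasp_force: 29.9
```

{"name": "step_arm", "arguments": {"targets": [[[0,0,-0.3,0,0,0,0],[0,0,-0.4,0,0,0,0],[0,0,-0.4,0,0,0,0],[0,0,-0.2,0,0,0,0],[0,0,0,0,0,0,0]]]}}

```text
t: 8.32
ee_pos: [397.6, -283.0, 246.5]
orientation: [-3.125, -0.308, 0.003]
ft_force: [-0.2, -0.2, -2.0]
width: 19.3
grasp_force: 29.9
```

```bash
python3 s.py
python3 - <<'E'
from h import *
snap('top','top2');snap('side','s2')
t=cv2.imread('pics/top2.png')[160:310,285:405];s=cv2.imread('pics/s2.png')[120:250,260:420]
o=np.zeros((600,800,3),np.uint8)
o[:450,:360]=cv2.resize(t,(360,450),interpolation=cv2.INTER_CUBIC);o[:357,360:]=cv2.resize(s,(440,357),interpolation=cv2.INTER_CUBIC)
cv2.imwrite('pics/v2.png',o)
E
```

```text
8.32 [ 397.6 -283.   246.5] yaw x 11.26 z [-0.002   0.0016 -1.    ] [-0.2 -0.2 -2. ] 19.3 29.9
```

View pics/v2.png

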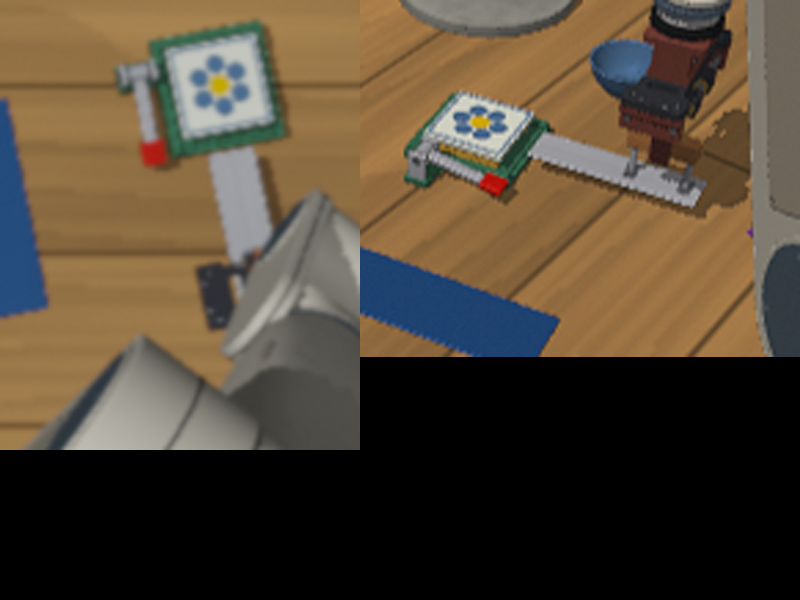

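The tile is raised on its brass bars and the blade lines up with the jig front. I'll check that the blade is level and on the line by overlaying its predicted outline.

```bash
cat > ov.py <<'E'
from h import *
from scipy.spatial.transform import Rotation as R
def outline(f,ee,yaw,roi,k,out,zoff=218.4,draw=True):
    d=np.load(f'pics/{f}.npz');im=cv2.cvtColor(d['pixels'],cv2.COLOR_RGB2BGR)
    x0,y0,w,h=roi;im=cv2.resize(im[y0:y0+h,x0:x0+w],None,fx=k,fy=k,interpolation=cv2.INTER_CUBIC)
    c,s=np.cos(np.radians(yaw)),np.sin(np.radians(yaw))
    P=[(150,25),(150,-25),(-50,-25),(-50,25)];E=d['extrinsics']
    q=[]
    for a,b in P:
        p=E[:3,:3]@[ee[0]+a*c-b*s,ee[1]+a*s+b*c,ee[2]-zoff+3]+E[:3,3];u=d['intrinsics']@p;u=u[:2]/u[2];q.append(((u-[x0,y0]+.5)*k-.5))
    q=np.array(q);print(q.round(0).tolist())
    if draw: cv2.polylines(im,[q.round().astype(int)],True,(0,0,255),1)
    cv2.imwrite(f'pics/{out}.png',im); return im
E
python3 - <<'E'
from ov import *
e=[397.6,-283,246.5]
a=outline('s2',e,11.26,(310,150,90,60),8,'a');b=outline('top2',e,11.26,(345,200,40,60),5,'b')
o=np.zeros((600,720,3),np.uint8);o[:480]=a
o[300:,520:]=b
cv2.imwrite('pics/v3.png',o)
E
```

```text
[[86.0, 209.0], [135.0, 144.0], [611.0, 288.0], [571.0, 360.0]]
[[52.0, 60.0], [126.0, 46.0], [193.0, 345.0], [118.0, 361.0]]
```

View pics/v3.png

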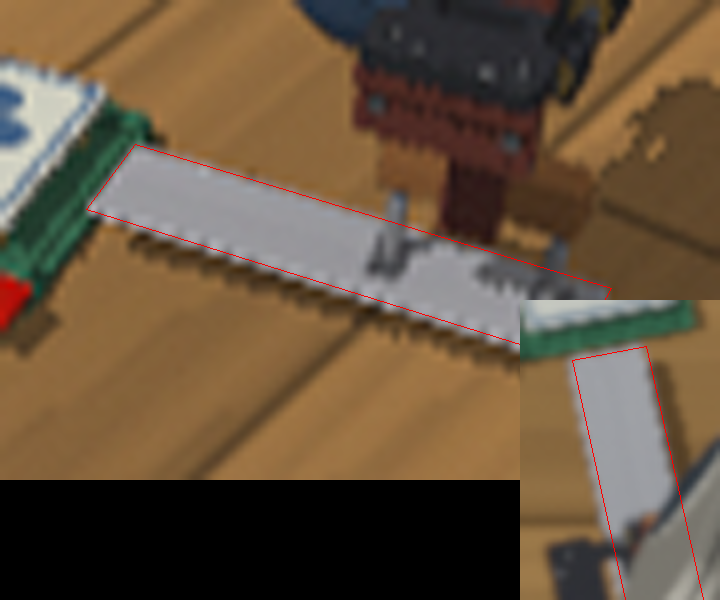

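The overlay fits: the blade is level and on the centreline, about 1° short in yaw. I'll lower it to 18 mm and slide it in.

{"name": "step_arm", "arguments": {"targets": [[[0,0,-0.1,0,0,0.25,0],[0,0,-0.1,0,0,0,0],[0,0,0,0,0,0,0],[0,0,0,0,0,0,0],[0,0,0,0,0,0,0]]]}}

```text
t: 9.05
ee_pos: [397.8, -284.2, 237.5]
orientation: [3.124, 0.334, 0.0]
ft_force: [0.8, -0.7, -2.3]
width: 20.3
grasp_force: 29.9
```

```bash
python3 s.py
```

```text
9.05 [ 397.8 -284.2  237.5] yaw x 12.19 z [ 2.e-04 -1.e-04 -1.e+00] [ 0.8 -0.7 -2.3] 20.3 29.9
```

{"name": "step_arm", "arguments": {"targets": [[[0.1,0.02,-0.02,0,0,0,0],[0.2,0.04,0,0,0,0,0],[0.25,0.05,0,0,0,0,0],[0.25,0.05,0,0,0,0,0],[0.25,0.05,0,0,0,0,0]]]}}

```text
t: 9.68
ee_pos: [451.4, -273.3, 236.4]
orientation: [3.124, 0.335, 0.0]
ft_force: [0.0, -0.1, -2.6]
width: 19.9
grasp_force: 29.9
```

{"name": "step_arm", "arguments": {"targets": [[[0.25,0.05,0,0,0,0,0],[0.25,0.05,0,0,0,0,0],[0.25,0.05,0,0,0,0,0],[0.25,0.05,0,0,0,0,0],[0.1,0.02,0,0,0,0,0]]]}}

```text
t: 10.3
ee_pos: [506.2, -262.4, 236.4]
orientation: [3.123, 0.335, 0.001]
ft_force: [-0.1, 0.0, -2.0]
width: 19.9
grasp_force: 29.9
```

{"name": "step_arm", "arguments": {"targets": [[[0.15,0.03,0,0,0,0,0],[0.15,0.03,0,0,0,0,0],[0.08,0.02,0,0,0,0,0],[0,0,0,0,0,0,0],[0,0,0,0,0,0,0]]]}}

```text
t: 10.92
ee_pos: [524.1, -258.6, 236.4]
orientation: [-3.124, -0.334, 0.0]
ft_force: [0.5, 0.2, -1.6]
width: 19.9
grasp_force: 29.9
```

I added a row too many and went 10 mm past the target without contact. I'll back off 9 mm and then lift gently.

{"name": "step_arm", "arguments": {"targets": [[[-0.1,-0.02,0,0,0,0,0],[-0.08,-0.02,0,0,0,0,0],[0,0,0,0,0,0,0],[0,0,0.04,0,0,0,0],[0,0,0.04,0,0,0,0]]]}}

```text
t: 11.55
ee_pos: [515.4, -260.6, 240.6]
orientation: [3.124, 0.334, 0.0]
ft_force: [-0.2, 0.3, -2.5]
width: 19.6
grasp_force: 29.9
```

{"name": "step_arm", "arguments": {"targets": [[[0,0,0.04,0,0,0,0],[0,0,0.06,0,0,0,0],[0,0,0.1,0,0,0,0],[0,0,0.1,0,0,0,0],[0,0,0.06,0,0,0,0]]]}}

```text
t: 12.18
ee_pos: [515.4, -260.6, 258.9]
orientation: [3.124, 0.334, 0.001]
ft_force: [-0.3, -0.1, -4.9]
width: 19.8
grasp_force: 30.0
```

```bash
python3 s.py
python3 - <<'E'
from ov import *
snap('side','s4');snap('top','top4')
o=readout.get_obs();M=R.from_rotvec(o['orientation']).as_matrix();yaw=np.degrees(np.arctan2(M[1,0],M[0,0]))
a=outline('s4',o['ee_pos'],yaw,(260,130,110,75),6,'a');b=outline('top4',o['ee_pos'],yaw,(325,155,65,75),5,'b')
c=np.zeros((600,800,3),np.uint8);c[:450,:660]=a;c[225:,475:]=b
cv2.imwrite('pics/v4.png',c)
E
```

```text
12.18 [ 515.4 -260.6  258.9] yaw x 12.2 z [ 4.e-04 -2.e-04 -1.e+00] [-0.3 -0.1 -4.9] 19.8 30.0
[[162.0, 197.0], [201.0, 150.0], [543.0, 249.0], [510.0, 300.0]]
[[114.0, 107.0], [188.0, 91.0], [259.0, 387.0], [185.0, 403.0]]
```

View pics/v4.png

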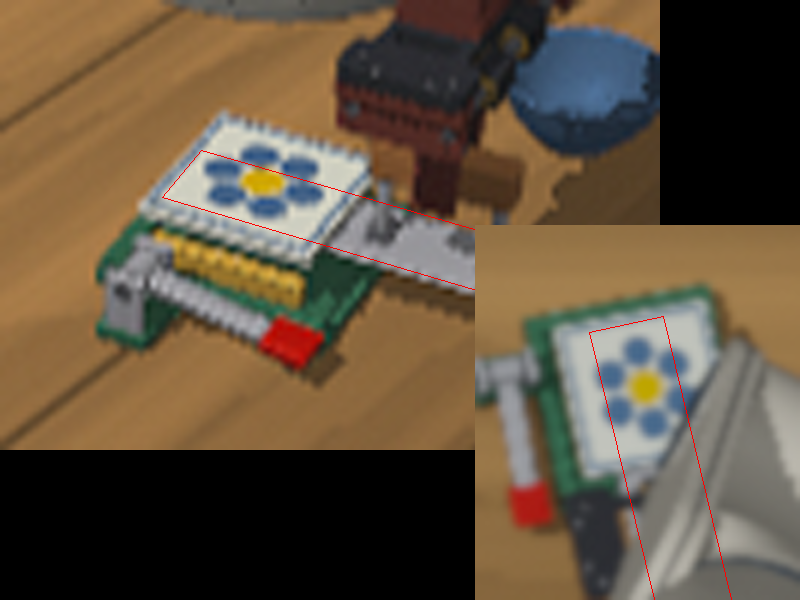

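{"name": "step_arm", "arguments": {"targets": [[[0,0,0.15,0,0,0,0],[0,0,0.3,0,0,0,0],[0,0,0.35,0,0,0,0],[0,0,0.3,0,0,0,0],[0,0.05,0.1,0,0,0,0]]]}}

```text
t: 12.9
ee_pos: [515.6, -258.3, 320.2]
orientation: [3.122, 0.333, 0.004]
ft_force: [0.4, 0.6, -4.0]
width: 19.8
grasp_force: 30.0
```

```bash
python3 s.py
python3 - <<'E'
from h import *
print(ray('top4',358.6,187.0,51.5))
E
```

```text
12.9 [ 515.6 -258.3  320.2] yaw x 12.19 z [ 0.0024 -0.0013 -1.    ] [ 0.4  0.6 -4. ] 19.8 30.0
[ 618.6 -239.3   51.5]
```

{"name": "step_arm", "arguments": {"targets": [[[0,0.2,0,0,0,0,0],[0,0.35,0,0,0,-0.1,0],[-0.02,0.5,0,0,0,-0.2,0],[-0.02,0.65,0,0,0,-0.2,0],[-0.02,0.75,0,0,0,-0.2,0]]]}}

```text
t: 13.52
ee_pos: [511.7, -133.7, 317.7]
orientation: [-3.13, -0.256, 0.002]
ft_force: [0.0, 0.1, -3.9]
width: 19.8
grasp_force: 30.0
```

{"name": "step_arm", "arguments": {"targets": [[[-0.02,0.8,0,0,0,-0.2,0],[-0.02,0.8,0,0,0,-0.2,0],[-0.02,0.8,0,0,0,-0.2,0],[-0.02,0.8,0,0,0,-0.2,0],[-0.02,0.8,0,0,0,-0.2,0]]]}}

```text
t: 14.15
ee_pos: [506.2, 66.6, 317.8]
orientation: [-3.138, -0.148, 0.002]
ft_force: [2.2, -0.5, -4.2]
width: 19.9
grasp_force: 30.0
```

{"name": "step_arm", "arguments": {"targets": [[[0,0.75,0,0,0,-0.2,0],[0,0.65,0,0,0,-0.2,0],[0,0.5,0,0,0,-0.2,0],[0,0.4,0,0,0,-0.2,0],[0,0.3,0,0,0,-0.2,0]]]}}

```text
t: 14.78
ee_pos: [506.1, 196.1, 317.7]
orientation: [3.141, 0.039, -0.003]
ft_force: [0.0, -1.1, -4.3]
width: 19.8
grasp_force: 30.0
```

```bash
python3 s.py
```

```text
14.78 [506.1 196.1 317.7] yaw x 1.43 z [-1.7e-03 -2.0e-04 -1.0e+00] [ 0.  -1.1 -4.3] 19.8 30.0
```

{"name": "step_arm", "arguments": {"targets": [[[0.02,0.3,0,0,0,-0.13,0],[0,0.3,-0.05,0,0,0,0],[0,0.3,-0.1,0,0,0,0],[0,0.25,-0.15,0,0,0,0],[0,0.15,-0.2,0,0,0,0]]]}}

```text
t: 15.4
ee_pos: [508.2, 260.2, 292.7]
orientation: [-3.141, -0.025, -0.0]
ft_force: [0.4, -0.7, -4.5]
width: 19.7
grasp_force: 30.0
```

{"name": "step_arm", "arguments": {"targets": [[[0,0,-0.2,0,0,0,0],[0,0,-0.15,0,0,0,0],[0,0,-0.05,0,0,0,0],[0,0,0,0,0,0,0],[0,0,0,0,0,0,0]]]}}

```text
t: 16.02
ee_pos: [508.5, 259.3, 273.7]
orientation: [-3.141, -0.024, -0.001]
ft_force: [0.1, 0.3, -5.9]
width: 19.9
grasp_force: 30.0
```

```bash
python3 s.py
python3 - <<'E'
from ov import *
snap('side','s5');snap('top','top5')
s=cv2.imread('pics/s5.png')[190:320,110:250];t=cv2.imread('pics/top5.png')[150:230,170:250]
c=np.zeros((520,800,3),np.uint8);c[:,:]=0
c[:,:]=0; a=cv2.resize(s,None,fx=3,fy=3,interpolation=cv2.INTER_CUBIC);c[:390,380:]=a[:,:420]
c[:400,:400]=cv2.resize(t,None,fx=5,fy=5,interpolation=cv2.INTER_CUBIC)
cv2.imwrite('pics/v5.png',c)
E
```

```text
16.02 [508.5 259.3 273.7] yaw x 0.87 z [ 5.e-04  3.e-04 -1.e+00] [ 0.1  0.3 -5.9] 19.9 30.0
```

View pics/v5.png

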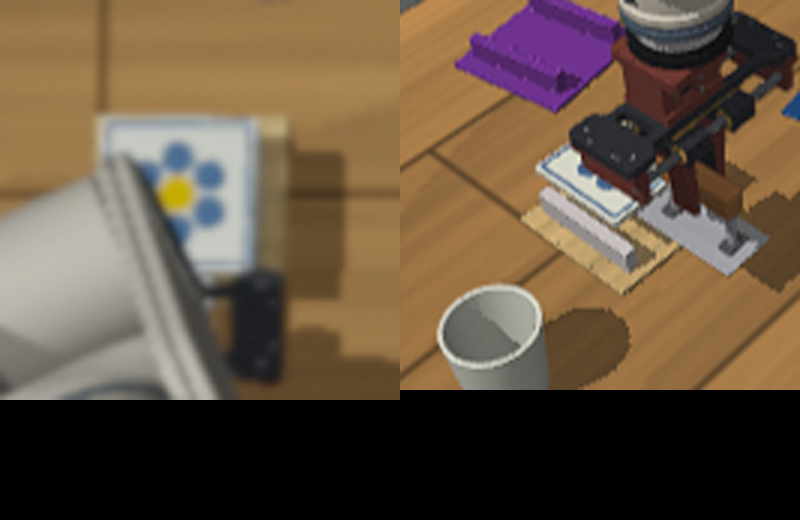

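The tile is level on the blade above the plywood rack, its flower centre at full-image pixel (204.8,188.4). I'll compute its position.

Run:
```python
from h import *
f=lambda u,v:ray('top5',170+(u+.5)/5-.5,150+(v+.5)/5-.5,66.3)
print(f(176,194)); p=f(257,120);q=f(251,270);print(p,q,np.degrees(np.arctan2(*(p-q)[1::-1])))
print(f(104,119))
```

```text
[612.2 261.   66.3]
[660.9 209.2  66.3] [562.5 211.7  66.3] -1.4553723660048927
[661.7 308.7  66.3]
```

{"name": "step_arm", "arguments": {"targets": [[[0,0.03,-0.06,0,0,0,0],[0,0,-0.12,0,0,0,0],[0,0,-0.12,0,0,0,0],[0,0,-0.08,0,0,0,0],[0,0,-0.04,0,0,0,0]]]}}

```text
t: 16.75
ee_pos: [508.2, 260.8, 251.9]
orientation: [3.141, 0.024, -0.001]
ft_force: [-0.2, -0.3, -4.2]
width: 19.6
grasp_force: 30.0
```

{"name": "step_arm", "arguments": {"targets": [[[0,0,-0.02,0,0,0,0],[0,0,-0.02,0,0,0,0],[0,0,-0.02,0,0,0,0],[0,0,-0.02,0,0,0,0],[0,0,-0.02,0,0,0,0]]]}}

```text
t: 17.38
ee_pos: [508.3, 260.9, 247.4]
orientation: [-3.141, -0.024, -0.0]
ft_force: [-0.2, -0.2, -3.7]
width: 20.0
grasp_force: 30.0
```

{"name": "step_arm", "arguments": {"targets": [[[0,0,-0.03,0,0,0,0],[0,0,-0.03,0,0,0,0],[0,0,-0.04,0,0,0,0],[0,0,-0.05,0,0,0,0],[0,0,-0.03,0,0,0,0]]]}}

```text
t: 18.0
ee_pos: [508.3, 260.9, 238.2]
orientation: [3.141, 0.024, -0.0]
ft_force: [0.8, 0.7, -2.2]
width: 20.2
grasp_force: 30.0
```

{"name": "step_arm", "arguments": {"targets": [[[0,0,-0.02,0,0,0,0],[0,0,0,0,0,0,0],[0,0,0,0,0,0,0],[0,0,0,0,0,0,0],[0,0,0,0,0,0,0]]]}}

```text
t: 18.62
ee_pos: [508.3, 260.9, 237.5]
orientation: [-3.141, -0.024, -0.0]
ft_force: [0.1, 0.6, -2.5]
width: 20.1
grasp_force: 30.0
```

The wrist force is back to the bare spatula weight, so the tile rests on the rails. I'll draw the blade out.

{"name": "step_arm", "arguments": {"targets": [[[0,0,-0.04,0,0,0,0],[-0.15,0,0,0,0,0,0],[-0.3,0,0,0,0,0,0],[-0.4,0,0,0,0,0,0],[-0.4,0,0,0,0,0,0]]]}}

```text
t: 19.25
ee_pos: [444.1, 260.7, 235.4]
orientation: [3.141, 0.024, -0.001]
ft_force: [0.1, -0.9, -2.2]
width: 19.6
grasp_force: 30.0
```

{"name": "step_arm", "arguments": {"targets": [[[-0.4,0,0,0,0,0,0],[-0.4,0,0,0,0,0,0],[-0.4,0,0,0,0,0,0],[-0.2,0,0,0,0,0,0],[0,0,0.1,0,0,0,0]]]}}

```text
t: 19.88
ee_pos: [375.1, 260.9, 240.4]
orientation: [3.141, 0.025, -0.001]
ft_force: [-0.8, 0.2, -3.0]
width: 19.7
grasp_force: 30.0
```

```bash
python3 s.py
python3 - <<'E'
from ov import *
snap('top','top6');snap('side','s6')
t=cv2.imread('pics/top6.png')[150:270,160:260];s=cv2.imread('pics/s6.png')[190:310,130:270]
c=np.zeros((480,800,3),np.uint8)
c[:,:400]=cv2.resize(t,None,fx=4,fy=4,interpolation=cv2.INTER_CUBIC);c[:343,400:]=cv2.resize(s,(400,343),interpolation=cv2.INTER_CUBIC)
cv2.imwrite('pics/v6.png',c)
E
```

```text
19.88 [375.1 260.9 240.4] yaw x 0.93 z [-8.e-04 -5.e-04 -1.e+00] [-0.8  0.2 -3. ] 19.7 30.0
```

View pics/v6.png

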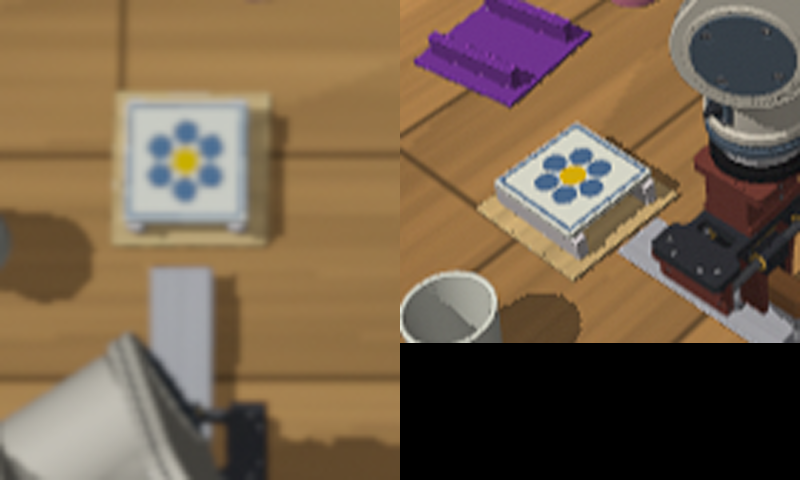

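The tile lies flat and centred on the rails with the blade clear of it. I'll take the spatula back to the mat.

{"name": "step_arm", "arguments": {"targets": [[[0,-0.1,0.3,0,0,0,0],[0,-0.3,0.3,0,0,0,0],[0,-0.5,0.2,0,0,0,0],[0,-0.6,0,0,0,0.2,0],[0.1,-0.7,0,0,0,0.4,0]]]}}

```text
t: 20.6
ee_pos: [381.1, 149.9, 281.5]
orientation: [-3.14, -0.092, -0.002]
ft_force: [0.1, -0.6, -2.0]
width: 20.3
grasp_force: 30.0
```

{"name": "step_arm", "arguments": {"targets": [[[0.3,-0.7,0,0,0,0.5,0],[0.3,-0.7,0,0,0,0.5,0],[0.3,-0.7,0,0,0,0.5,0],[0.1,-0.5,0,0,0,0.3,0],[0.08,-0.28,0,0,0,0,0]]]}}

```text
t: 21.22
ee_pos: [435.2, 5.4, 281.1]
orientation: [3.129, 0.284, 0.001]
ft_force: [0.1, 0.2, -2.4]
width: 19.9
grasp_force: 30.0
```

{"name": "step_arm", "arguments": {"targets": [[[0,0,-0.2,0,0,0,0],[0,0,-0.4,0,0,0,0],[0,0,-0.2,0,0,0,0],[0,0,-0.1,0,0,0,0],[0,0,0,0,0,0,0]]]}}

```text
t: 21.85
ee_pos: [434.7, 7.2, 235.2]
orientation: [-3.128, -0.288, 0.001]
ft_force: [0.5, 0.9, -2.3]
width: 19.6
grasp_force: 30.0
```

```bash
python3 s.py
```

```text
21.85 [434.7   7.2 235.2] yaw x 10.51 z [-7.e-04  0.e+00 -1.e+00] [ 0.5  0.9 -2.3] 19.6 30.0
```

Next I'll lower the last 13 mm to contact.

{"name": "step_arm", "arguments": {"targets": [[[0,0,-0.1,0,0,0,0],[0,0,-0.08,0,0,0,0],[0,0,-0.05,0,0,0,0],[0,0,-0.03,0,0,0,0],[0,0,0,0,0,0,0]]]}}

```text
t: 22.48
ee_pos: [434.8, 6.9, 222.5]
orientation: [3.128, 0.287, 0.0]
ft_force: [-0.5, -0.2, -0.3]
width: 19.4
grasp_force: 30.0
```

The weight is on the mat, so I'll open slowly and then rise.

{"name": "step_arm", "arguments": {"targets": [[[0,0,0,0,0,0,0.35],[0,0,0,0,0,0,0.5],[0,0,0,0,0,0,0.6],[0,0,0,0,0,0,0.6],[0,0,0,0,0,0,0.6]]]}}

```text
t: 23.1
ee_pos: [434.8, 6.9, 222.4]
orientation: [-3.128, -0.287, -0.0]
ft_force: [0.6, 0.6, 0.3]
width: 52.6
grasp_force: 0.0
```

{"name": "step_arm", "arguments": {"targets": [[[0,0,0.2,0,0,0,0.6],[0,0,0.5,0,0,0,0.6],[0,0,0.8,0,0,0,0.6],[-0.4,0,0.8,0,0,0,0.6],[-0.4,0,0.5,0,0,0,0.6]]]}}

```text
t: 23.72
ee_pos: [394.4, 6.9, 364.6]
orientation: [3.128, 0.287, 0.004]
ft_force: [-0.7, -0.9, 0.8]
width: 52.4
grasp_force: 0.0
```

```bash
python3 s.py
python3 - <<'E'
from h import *
snap('side','s7')
cv2.imwrite('pics/v7.png',cv2.resize(cv2.imread('pics/s7.png')[130:340,110:390],None,fx=2.8,fy=2.8))
E
```

```text
23.73 [394.4   6.9 364.6] yaw x 10.48 z [ 0.0026 -0.     -1.    ] [-0.7 -0.9  0.8] 52.4 0.0
```

View pics/v7.png

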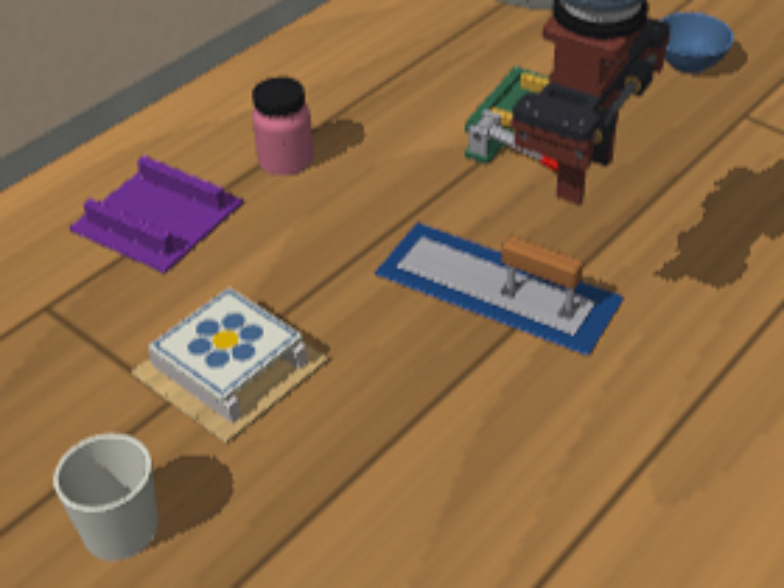

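The tile (crop pixel 225,340) is square on the rack's rails, and the spatula (500,285) stands centred on the mat. Nothing else has moved, so I'm handing the job in.

```bash
python3 -c "
from workcell import ctrl
print(ctrl.close_job())"
```

```text
the job is handed in; nothing more can be done
None
```

The job is handed in: in the last picture the tile lay flat and centred on the rack's rails and the spatula stood in the middle of the blue mat, at about 24 s; the verdict was not shown.

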